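# Close the mushroom pot with its inner lid and take off the outer cover

## Task

The mushrooms in the wide steel pot need their inner lid on, without the outer cover. Take the two-part lid off the grey tray as one piece by its centre stem, lower it gently onto the wide pot until it is fully seated and let go; then lift only the outer cover straight up by its sleeve, leaving the inner lid seated and undisturbed. Finish still holding the cover, level and still, straight above the pot with a good 5 cm of air between the cover's lower edge and the top of the stem; leave the pot and everything else on the table where they stand.

Things in the scene. Friction and masses are not known exactly. Their poses are not given: they have to be found in the camera images.
- pot: the wide round steel pot, open, with mushrooms low inside: outer diameter 140 mm, mouth 132 mm, height 80 mm, about 1.4 kg, loose on the table. Origin at the centre of its underside, z up.
- tray: square grey tray, 200 x 200 mm, rim 15 mm high, floor 5 mm above the table, fixed; the two-part lid stands on its middle. Origin at the centre of its underside, z up.
- inner_lid: inner lid, steel, about 0.26 kg: plug below (dia 122 mm, 15 mm deep, edge chamfered), flange disc (dia 152, 5 mm thick) that rests on the pot's rim, upright round centre stem (dia 20, from 20 to 90 mm above the origin). Origin at the centre of the plug's underside, z up along the stem: 5 mm above the table on the tray, 65 mm above the pot's origin when seated.
- stem_top (a point): centre of the top end of the inner lid's stem, 90 mm above the inner lid's origin; the top 32 mm of the stem stand clear above the cover's sleeve while the cover lies on.
- cover: outer cover, aluminium, 0.20 kg: round plate (dia 168 mm, 4 thick; origin at the centre of its underside, z up) lying loose on the flange, 20 mm above the inner lid's origin; skirt to 12 mm below the origin round the flange (4 mm play); upright centre sleeve (outer dia 40, bore 32, 4 to 38 mm above the origin), the stem passes freely. Lifting the stem lifts both, the sleeve only the cover.
- sleeve_top (a point): centre of the top of the cover's sleeve, 38 mm above the cover's origin.
- narrow_pot: bystander: tall narrow empty steel pot, diameter 80 mm, height 115 mm. Origin at the centre of its underside.
- jar: bystander: small jar, diameter 52 mm, height 75 mm. Origin at the centre of its underside.
- jug: bystander: white mug-shaped jug, diameter 80 mm, height 90 mm, with a side handle. Origin at the centre of its underside.
- spoon: bystander: spoon lying on the table. Origin below its middle.
- can: bystander: can, diameter 66 mm, height 90 mm. Origin at the centre of its underside.
- bowl: bystander: small steel bowl, diameter 120 mm, height 50 mm. Origin at the centre of its underside.
- spatula: bystander: spatula lying on the table. Origin below its middle.

How it is judged (in metres and radians):
On the way, in this order (a step that is already met when the one before it is completed fails the run):
1. the inner lid, with the cover lying on it, is lifted clear of the tray (horizontal distance between cover and inner_lid below 0.008 m and z of cover in the frame of inner_lid below 0.024 m and height (world z) of inner_lid above 0.04 m and contact force between inner_lid and tray below 0.05 N), for 0.1 s.
2. both lids are seated on the wide pot and let go (horizontal distance between inner_lid and pot below 0.008 m and z of inner_lid in the frame of pot between 0.061 and 0.0685 m and angle between the z axis of inner_lid and the z axis of pot, either way round below 0.05 rad and horizontal distance between cover and inner_lid below 0.008 m and z of cover in the frame of inner_lid below 0.024 m and contact force between the fingers and inner_lid below 0.1 N and contact force between the fingers and cover below 0.1 N and linear speed of inner_lid below 0.02 m/s), for 0.2 s.
At the end, for the whole second after the job is handed in: Inner lid seated on the pot alone (8 mm, 0.05 rad); fingers hold the cover at rest, touching nothing else, lower edge at least 40 mm above the stem, within 40 mm of the pot's axis, tilt under 0.15 rad; pot upright, it and the bystanders within 20 mm of where they were (horizontal distance between inner_lid and pot below 0.008 m and z of inner_lid in the frame of pot between 0.061 and 0.0685 m and angle between the z axis of inner_lid and the z axis of pot, either way round below 0.05 rad and z of cover in the frame of stem_top above 0.052 m and horizontal distance between cover and pot below 0.04 m and angle between cover's own z axis and vertical below 0.15 rad and linear speed of cover below 0.02 m/s and contact force between the fingers and cover above 1 N and contact force between each of cover, the fingers and inner_lid below 0.05 N and contact force between inner_lid and pot above 0.5 N and angle between pot's own z axis and vertical below 0.05 rad and distance of each of pot, narrow_pot, jar, jug, spoon, can, bowl, spatula from where it was at the start of the episode below 0.02 m and height (world z) of pot below 0.01 m); the arm keeps its last pose, push and grip.
It fails at once if the cover is taken off the inner lid while the inner lid is not seated on the pot, or the inner lid is pulled out of its seat with it (z of cover in the frame of inner_lid above 0.03 m and not (horizontal distance between inner_lid and pot below 0.008 m and z of inner_lid in the frame of pot between 0.061 and 0.0685 m and angle between the z axis of inner_lid and the z axis of pot, either way round below 0.05 rad)).
It fails at once if the inner lid is dropped or slammed onto the pot (faster than 0.35 m/s within 25 mm of its seat) (horizontal distance between inner_lid and pot below 0.03 m and z of inner_lid in the frame of pot below 0.09 m and linear speed of inner_lid above 0.35 m/s).
It fails at once if the pot is shoved or tipped (30 mm, 0.15 rad) (distance of pot from where it was at the start of the episode above 0.03 m or angle between pot's own z axis and vertical above 0.15 rad).
It fails at once if a lid is tipped over (0.6 rad) (angle between any of inner_lid, cover's own z axis and vertical above 0.6 rad).
It fails at once if a bystander is shoved (30 mm) or tipped (distance of any of narrow_pot, jar, jug, spoon, can, bowl, spatula from where it was at the start of the episode above 0.03 m or angle between any of narrow_pot, jar, jug, can, bowl's own z axis and vertical above 0.3 rad).
It also fails if it takes over 54 s, if anything falls off the work surface, if the arm or the gripper's body presses on something with over 40 N, if the wrist force passes 120 N, or if a joint passes its speed limit or range.

## Robot

A 6-joint arm with a two-finger parallel gripper is mounted at the origin on the work surface. World frame = base frame: x ahead of the robot, y to its left, z up, the work surface at z = 0. Lengths are in m, angles in degrees, forces in N, time in s.
With the tool pointing down it reaches from about 0.3 to 0.75 m from the base axis. Payload 8.5 kg.
Tool frame: the origin (TCP) lies midway between the tips of the shut fingers; the grasp point (between the pads) lies env.tcp_to_grasp behind it (env.tcp_to_grasp is the distance from the TCP to the grasp point, in m); z points along the fingers, y is the line along which they close (so a half turn about z gives the same grasp; the last joint's range is limited). The gripper opens to 85 mm and grips with 20 to 120 N. Pads are 22 mm wide; open, the fingers measure 114 mm over their backs; the gripper's body (76 mm by 85 mm) begins 54 mm behind the grasp point. The pads swing forward as they close: fully open they stand 13 mm farther back than shut.
Start: joints at [-12.336, 21.807, 74.336, -0, 83.858, -12.336], TCP at [0.55, 0, 0.231] pointing down, gripper open.
Joint ranges: [-178.18, 178.18], [-50.72, 133.34], [12.68, 142.11], [-81.47, 261.47], [9.98, 163.14], [-165.26, 165.26]. Speed limits (degrees/s): [136.94, 136.94, 180, 180, 180, 180].

## Interface

Orientations are given as a 3x3 rotation matrix whose columns are the frame's x, y, z axes.
In Python, from rig import observe, optics, job, env gives the robot as it stands. The module is installed in compiled form; this text tells all that it offers.
- The arm moves only by the shell command python3 -m jog 'ROWS' [FORCE]. ROWS is JSON, a list of rows, each a list of 7 numbers: the turn, a rotation vector about the tool's x, y, z in rad, then the shift along the tool's x, y, z in m, then the opening in per cent of the stroke, from 0 (shut) to 100 (fully open). A call has 1 to 10 rows; each row shifts and turns the commanded pose from where the row before left it, along the tool's axes as they then stand; what a row does not reach is not made up. A row lasts 1/8 s, in which the tool goes at most 62.5 mm and 10.7 degrees, less where a joint would pass 70% of its speed; a pose out of reach is approached as far as the arm can. A call is refused whole if a number of a shift passes 0.0625 or a number of a turn 0.188, either way. A call with a gripper value outside its range is refused whole. The fingers move at their own pace and stop on an object; FORCE is the grip in N (left out, the last holds). Time passes only in rows, so rows that do not move let the fingers close. It gives the time, the measured TCP pose, the force, the opening and the grip force at its end, in the units of the state.
- observe(): the state, without advancing time (a new reading comes with each control period).
- optics.get_image(name): name is "scene" or "side" or "wrist"; returns a dict with "pixels" (480x640x3 uint8, red, green, blue), "mtx" (3x3 intrinsics, pixels), "dist_coeffs" ([k1, k2, p1, p2, k3] as OpenCV has them; the pictures are not rectified), "rvec" (rotation vector, rad) and "tvec" (3), from world to camera coordinates, as OpenCV has them. Camera axes: x right, y down, z forward; pixel columns grow to the right and rows downward; lengths in m; the calibration is good to about 2 mm. A picture is of the moment at which its call begins. There is no depth.
- job.close_job(): hands the job in; it is judged then, once.
The state is a dict: "time_s": time; "q": joint angles; "qvel": joint speeds; "joint_efforts": joint torques, N m; "position": TCP position; "tool_rot": TCP orientation; "ft_force": force on the tool from outside, world axes, zero at the start; "wrist_torque": the same for the moment, N m; "grip_width": finger opening in m; "gripper_force": force on a finger pad.
Only numpy, scipy, OpenCV 4.12 (cv2) and the standard library are available. Lean on these libraries where they do the work, as an engineer would, in place of code of your own. Each camera call takes 0.05 s, during which the arm holds its last target. There are 200 camera calls.

## Working session

There is one attempt and no reset: what is moved stays moved. The work goes in short steps, Python scripts to look and compute and a shell command to move; the robot and the scene stay as the last step left them, time stands still between calls to the robot, and variables do not carry over. Pictures are saved under pics/ and viewed, at most 11 in all, crops included, and the job is handed in when it is done.

```bash
mkdir -p pics; python3 - <<'E'
from rig import observe, optics, env
import cv2,pickle,numpy as np
d={}
for n in("scene","side"):
    d[n]=optics.get_image(n); cv2.imwrite(f"pics/{n}0.png",d[n]["pixels"][:,:,::-1])
    R=cv2.Rodrigues(np.array(d[n]["rvec"],float))[0]; print(n,-R.T@np.array(d[n]["tvec"]).ravel())
pickle.dump(d,open("d0.pkl","wb"))
s=observe();print(s["time_s"],s["position"],np.round(s["tool_rot"],3),env.tcp_to_grasp,s["grip_width"],s["ft_force"])
E
```

```text
scene [ 0.98141773 -0.77393882  0.93733051]
side [ 0.4431964  -1.03805474  0.73082163]
0.1 [5.49744632e-01 4.34827929e-05 2.30774850e-01] [[-0.     1.    -0.001]
 [ 1.     0.     0.   ]
 [ 0.    -0.001 -1.   ]] 0.0187 0.08591307612271018 [-0.14189288 -0.29222788 -1.30632612]
```

View pics/scene0.png

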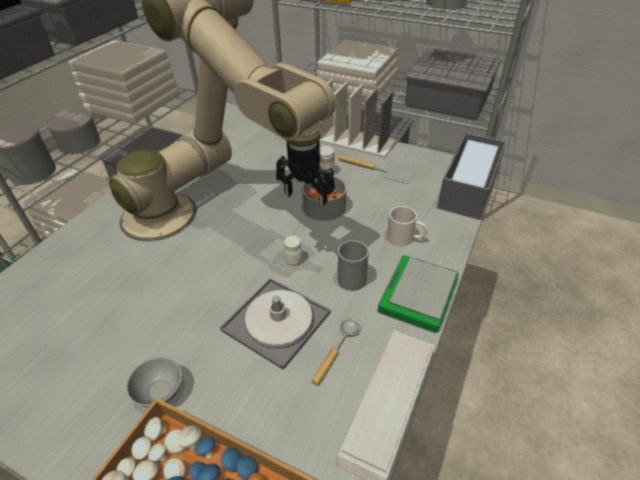

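View pics/side0.png

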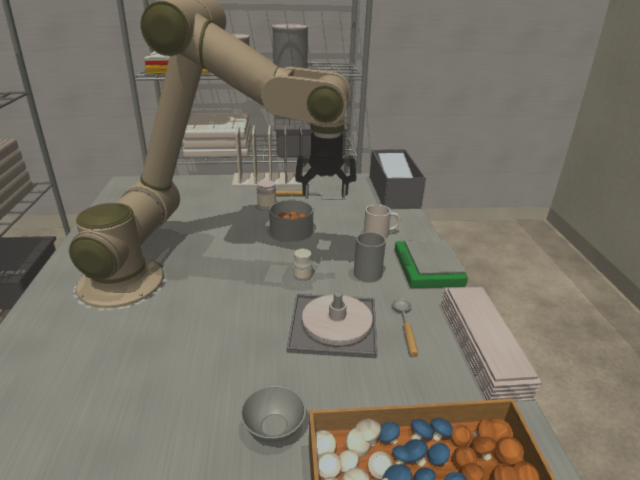

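The scene view shows the lid on its tray at about (278,316), with the wide pot at (325,197). In the side view they are at (338,318) and (291,220). Next I'll measure the plate by mask and enlarge the pot.

```bash
cat > h.py <<'E'
import cv2,numpy as np
def ray(im,uv,z):
    "pixels -> world points on plane z"
    uv=np.array(uv,float).reshape(-1,1,2)
    n=cv2.undistortPoints(uv,np.array(im["mtx"],float),np.array(im["dist_coeffs"],float)).reshape(-1,2)
    R=cv2.Rodrigues(np.array(im["rvec"],float))[0];t=np.array(im["tvec"],float).ravel()
    c=-R.T@t; d=np.c_[n,np.ones(len(n))]@R
    return c+d*((z-c[2])/d[:,2])[:,None]
def proj(im,p):
    return cv2.projectPoints(np.array(p,float).reshape(-1,3),np.array(im["rvec"],float),np.array(im["tvec"],float),np.array(im["mtx"],float),np.array(im["dist_coeffs"],float))[0].reshape(-1,2)
def circ(p):
    from scipy.optimize import least_squares
    p=p[:,:2]; f=lambda v:np.hypot(p[:,0]-v[0],p[:,1]-v[1])-v[2]
    r=least_squares(f,[*p.mean(0),.07],loss="soft_l1",f_scale=.001); return r.x,np.abs(r.fun).mean()
E
python3 - <<'E'
import pickle,cv2,numpy as np
from h import *
d=pickle.load(open("d0.pkl","rb"))
B={"scene":((235,280,325,355),(295,165,355,225)),"side":((290,290,385,350),(260,190,325,250))}
tiles=[]
for n,(b,c) in B.items():
    im=d[n];p=im["pixels"]; x0,y0,x1,y1=b
    g=p[y0:y1,x0:x1].min(2); t,m=cv2.threshold(g,0,255,cv2.THRESH_OTSU)
    k=max(cv2.findContours(m,0,cv2.CHAIN_APPROX_NONE)[0],key=cv2.contourArea)
    h=cv2.convexHull(k).reshape(-1,2)+[x0,y0]
    print(n,t,cv2.contourArea(k),circ(ray(im,h,.029)), "stem",ray(im,{"scene":(276.5,299),"side":(338,296)}[n],.095))
    for q in(b,c):
        tiles.append(cv2.resize(p[q[1]:q[3],q[0]:q[2]],(400,300),interpolation=cv2.INTER_CUBIC)); print(q)
o=np.vstack([np.hstack(tiles[:2]),np.hstack(tiles[2:])])[:,:,::-1]
cv2.imwrite("pics/crop.png",o)
E
```

```text
scene 132.0 3400.0 (array([ 0.57032435, -0.20199111,  0.08668587]), np.float64(0.007294460062020023)) stem [[ 0.57154879 -0.20619499  0.095     ]]
(235, 280, 325, 355)
(295, 165, 355, 225)
side 128.0 2056.5 (array([ 0.56847991, -0.20464312,  0.08353387]), np.float64(0.0009939117196146707)) stem [[ 0.56695281 -0.21391052  0.095     ]]
(290, 290, 385, 350)
(260, 190, 325, 250)
```

View pics/crop.png

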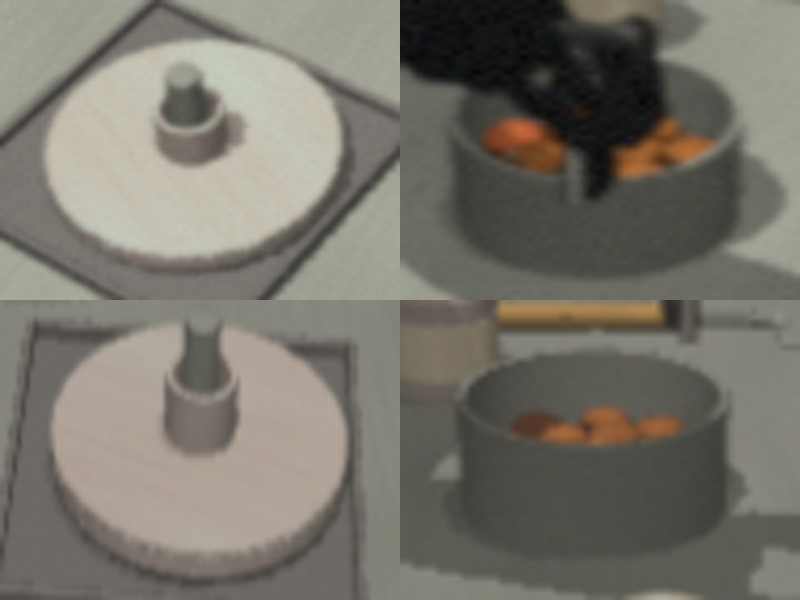

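The crops show the stem top at about (276,299) in scene. The pot rim in side spans about (269–314, 200–219), unobstructed there. I'll move above the lid, which also clears the view of the pot.

```bash
python3 -m jog '[[0,0,0,-0.034,0.0035,0,100],[0,0,0,-0.034,0.0035,0,100],[0,0,0,-0.034,0.0035,0,100],[0,0,0,-0.034,0.0035,0,100],[0,0,0,-0.034,0.0035,0,100],[0,0,0,-0.035,0.0035,0,100],[0,0,0,0,0,0,100],[0,0,0,0,0,0,100]]'
python3 - <<'E'
from rig import observe, optics
import pickle
from h import *
d={n:optics.get_image(n) for n in("scene","side","wrist")}
pickle.dump(d,open("d1.pkl","wb"))
a=d["wrist"]["pixels"];b=d["scene"]["pixels"][140:300,280:440];c=d["side"]["pixels"][170:290,240:400]
r=lambda i,w,h:cv2.resize(i,(w,h),interpolation=cv2.INTER_CUBIC)
cv2.imwrite("pics/c1.png",np.vstack([np.hstack([r(b,400,400),r(c,400,300)[:,:] if 0 else cv2.copyMakeBorder(r(c,400,300),0,100,0,0,0)])])[:,:,::-1])
cv2.imwrite("pics/w1.png",a[:,:,::-1])
im=d["side"]; print("pot side",circ(ray(im,[(269.4,210),(313.6,210),(291.7,200.4),(291.7,219.4)],.08)))
print("jug",ray(im,(377,210),.09),"narrow",ray(im,(370,241),.115),"jar",ray(im,(303,256),.075),"can",ray(im,(266,187),.09))
s=observe();print(s["position"],s["ft_force"])
R=cv2.Rodrigues(np.array(d["wrist"]["rvec"],float))[0];print(-R.T@np.array(d["wrist"]["tvec"],float).ravel(),R)
E
```

```text
time_s: 1.1
position: [0.5708, -0.2044, 0.231]
tool_rot: [[-0.0, 1.0, -0.001], [1.0, 0.0, 0.001], [0.001, -0.001, -1.0]]
ft_force: [-0.1, 0.6, -0.6]
grip_width: 0.0856
gripper_force: 0.0
pot side (array([0.47435921, 0.25584514, 0.0679636 ]), np.float64(0.00155851241989138))
jug [[0.74059019 0.2243003  0.09      ]] narrow [[ 0.67568019 -0.00600968  0.115     ]] jar [[ 0.49742965 -0.00983297  0.075     ]] can [[0.39151097 0.41017354 0.09      ]]
[ 0.5709928  -0.20399005  0.23143493] [ 0.51273748  0.96761392 -0.45125826]
[ 0.57197144 -0.12224615  0.37370047] [[ 9.99998994e-01  1.30517527e-03  5.55016776e-04]
 [ 1.06729331e-03 -9.50226530e-01  3.11558023e-01]
 [ 9.34029492e-04 -3.11557117e-01 -9.50226968e-01]]
```

View pics/c1.png

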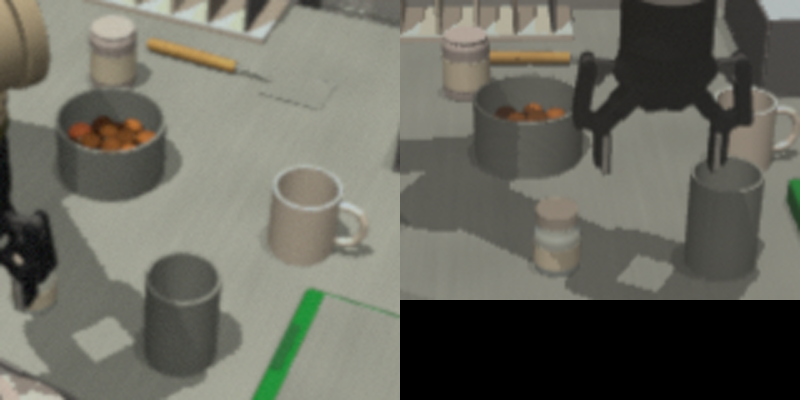

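View pics/w1.png

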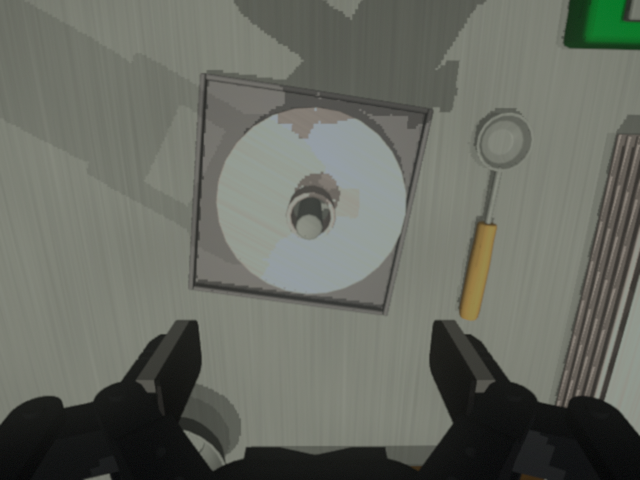

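The wrist view shows the stem top at about (309,226) and the plate spanning x 217–406, y 107–293. In the scene crop the pot rim spans x 303–346, y 176–200.

```bash
python3 - <<'E'
import pickle
from h import *
d=pickle.load(open("d1.pkl","rb"));w=d["wrist"]
print("stem",ray(w,(309,226),.095))
print("plate",circ(ray(w,[(217,203),(406,196),(318,107),(312,293)],.029)))
sc=d["scene"]
print("pot scene",circ(ray(sc,[(302.8,187),(346,188),(324.5,176),(323.5,200)],.08)))
for c in[(.474,.256),(.470,.25)]:
  a=np.linspace(0,2*np.pi,60);P=np.c_[c[0]+.07*np.cos(a),c[1]+.07*np.sin(a),a*0+.08]
  for n in("scene","side"):
    q=proj(d[n],P);print(c,n,q.min(0),q.max(0))
E
```

```text
stem [[ 0.56788231 -0.20000997  0.095     ]]
plate (array([ 0.56919542, -0.20072503,  0.08295816]), np.float64(0.0001383175469819413))
pot scene (array([0.47638589, 0.25880588, 0.06524107]), np.float64(0.0027397129013072893))
(0.474, 0.256) scene [301.18436192 174.92086152] [345.7556087  201.81036592]
(0.474, 0.256) side [269.13070329 199.94572121] [313.61214163 219.97617974]
(0.47, 0.25) scene [299.16589667 175.60214517] [343.81580549 202.59241635]
(0.47, 0.25) side [267.81790928 200.75535949] [312.4722356  220.93577436]
```

```bash
python3 -m jog '[[0,0,0,0.0035,-0.0025,0.03,100],[0,0,0,0,0,0.03,100],[0,0,0,0,0,0.03,100],[0,0,0,0,0,0.025,80],[0,0,0,0,0,0.02,60],[0,0,0,0,0,0.016,60],[0,0,0,0,0,0.012,60],[0,0,0,0,0,0,60],[0,0,0,0,0,0,60]]'
python3 - <<'E'
from rig import observe, optics
import pickle
from h import *
d={n:optics.get_image(n) for n in("side","wrist","scene")}
a=d["wrist"]["pixels"][60:420,160:480];c=d["side"]["pixels"][240:360,280:400]
r=lambda i:cv2.resize(i,(400,450),interpolation=cv2.INTER_CUBIC)
cv2.imwrite("pics/c2.png",np.hstack([r(a),r(c)])[:,:,::-1])
E
```

```text
time_s: 2.38
position: [0.5689, -0.2017, 0.069]
tool_rot: [[-0.0, 1.0, 0.001], [1.0, 0.0, -0.001], [-0.001, 0.001, -1.0]]
ft_force: [-0.1, 0.0, 0.2]
grip_width: 0.0512
gripper_force: 0.0
```

View pics/c2.png

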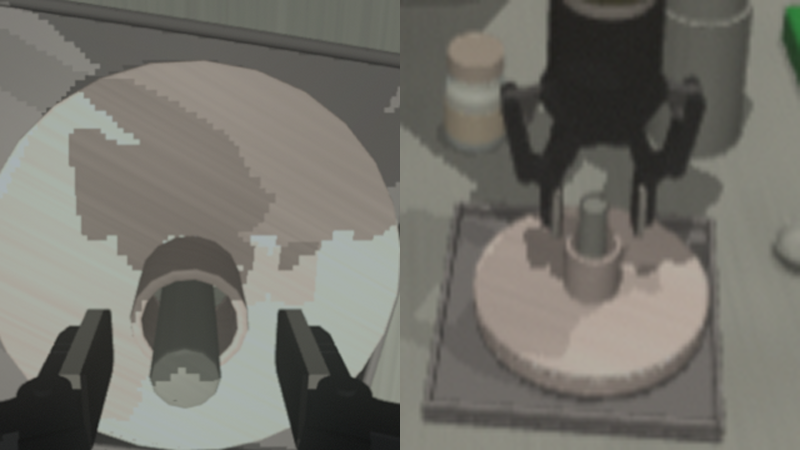

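The stem sits between the fingers, about 1–2 mm left of centre (186 against 194 in the crop). Closing.

```bash
python3 -m jog '[[0,0,0,0,-0.0015,0,60],[0,0,0,0,0,0,40],[0,0,0,0,0,0,0],[0,0,0,0,0,0,0],[0,0,0,0,0,0,0],[0,0,0,0,0,0,0]]' 70 && python3 -m jog '[[0,0,0,0,0,-0.005,0],[0,0,0,0,0,-0.01,0],[0,0,0,0,0,-0.015,0],[0,0,0,0,0,-0.02,0],[0,0,0,0,0,-0.02,0],[0,0,0,0,0,-0.02,0],[0,0,0,0,0,-0.02,0],[0,0,0,0,0,-0.02,0],[0,0,0,0,0,-0.02,0],[0,0,0,0,0,0,0]]'
```

```text
time_s: 3.28
position: [0.5667, -0.2015, 0.0685]
tool_rot: [[-0.0, 1.0, -0.0], [1.0, 0.0, -0.0], [-0.0, -0.0, -1.0]]
ft_force: [-4.9, -0.1, 5.8]
grip_width: 0.0181
gripper_force: 68.3
time_s: 4.53
position: [0.5675, -0.2017, 0.2203]
tool_rot: [[-0.0, 1.0, 0.003], [1.0, 0.0, -0.002], [-0.002, 0.003, -1.0]]
ft_force: [-0.9, -0.0, -6.4]
grip_width: 0.0179
gripper_force: 68.9
```

```bash
python3 -m jog '[[0,0,0,0.010,-0.002,0,0],[0,0,0,0.02,-0.004,0,0],[0,0,0,0.03,-0.006,0,0],[0,0,0,0.03,-0.006,0,0],[0,0,0,0.03,-0.006,0,0],[0,0,0,0.03,-0.006,0,0],[0,0,0,0.03,-0.006,0,0],[0,0,0,0.03,-0.006,0,0],[0,0,0,0.03,-0.006,0,0],[0,0,0,0.03,-0.006,0,0]]' && python3 -m jog '[[0,0,0,0.03,-0.006,0,0],[0,0,0,0.03,-0.006,0,0],[0,0,0,0.03,-0.006,0,0],[0,0,0,0.03,-0.006,0,0],[0,0,0,0.03,-0.006,0,0],[0,0,0,0.025,-0.006,0,0],[0,0,0,0.01,-0.003,0,0],[0,0,0,0.0035,-0.0005,0,0],[0,0,0,0,0,0,0],[0,0,0,0,0,0,0]]'
python3 - <<'E'
from rig import observe, optics
import pickle
from h import *
d={n:optics.get_image(n) for n in("side","scene")}
pickle.dump(d,open("d2.pkl","wb"))
c=d["side"]["pixels"][130:250,230:350];a=d["scene"]["pixels"][110:230,260:380]
r=lambda i:cv2.resize(i,(400,400),interpolation=cv2.INTER_CUBIC)
cv2.imwrite("pics/c3.png",np.hstack([r(a),r(c)])[:,:,::-1])
s=observe();print(s["position"],s["ft_force"])
E
```

```text
time_s: 5.78
position: [0.5116, 0.0707, 0.2179]
tool_rot: [[-0.001, 1.0, -0.001], [1.0, 0.001, 0.0], [0.0, -0.001, -1.0]]
ft_force: [0.0, -0.2, -5.1]
grip_width: 0.0177
gripper_force: 68.7
time_s: 7.02
position: [0.4737, 0.2564, 0.2183]
tool_rot: [[0.001, 1.0, -0.0], [1.0, -0.001, -0.0], [-0.0, -0.0, -1.0]]
ft_force: [-0.0, -0.0, -5.9]
grip_width: 0.0176
gripper_force: 68.6
[0.47369246 0.256458   0.21830838] [-0.15006792 -0.04129128 -5.08799372]
```

View pics/c3.png

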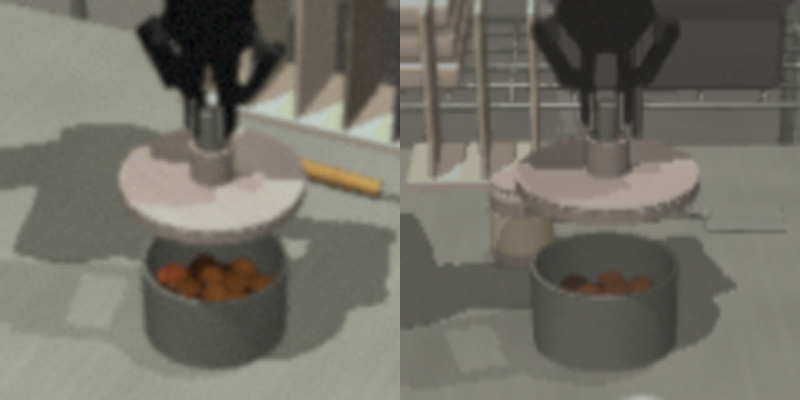

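Scene crop: plate spans x 119–306, pot 143–287. Side crop: plate 517–699, pot 531–677. I'll compute the offset from the silhouette midpoints.

```bash
python3 - <<'E'
import pickle
from h import *
from scipy.optimize import fsolve
d=pickle.load(open("d2.pkl","rb"))
a=np.linspace(0,2*np.pi,400)
def mid(im,c,r,zs):
    q=np.vstack([proj(im,np.c_[c[0]+r*np.cos(a),c[1]+r*np.sin(a),a*0+z]) for z in zs])[:,0]; return q.min(),q.max()
def solve(r,zs,S,T):
    f=lambda c:[np.mean(mid(d["scene"],c,r,zs))-np.mean(S),np.mean(mid(d["side"],c,r,zs))-np.mean(T)]
    c=fsolve(f,[.474,.256]);print(c,mid(d["scene"],c,r,zs),S,mid(d["side"],c,r,zs),T);return c
k=.3
A=np.array
p=solve(.084,[.163,.179],260+k*A([119,306]),230+k*A([117,299]))
q=solve(.070,[.08],260+k*A([143,287]),230+k*A([131,277]))
print("move",q-p)
# edges subpixel for check
for n,y0 in(("scene",[160,200]),("side",[184,215])):pass
E
```

```text
[0.47782583 0.25294287] (np.float64(295.57567298328087), np.float64(351.9243270167108)) [295.7 351.8] (np.float64(264.67383765743534), np.float64(320.12616234267784)) [265.1 319.7]
[0.47368393 0.26414736] (np.float64(302.2962122113643), np.float64(346.70378778866126)) [302.9 346.1] (np.float64(269.04996571384896), np.float64(313.35003428617995)) [269.3 313.1]
move [-0.0041419   0.01120449]
```

Depth along y is poorly determined from these two views. I'll back off 65 mm in -y so the wrist camera sees both the pot rim and the plate together.

```bash
python3 -m jog '[[0,0,0,-0.015,0,0,0],[0,0,0,-0.025,0,0,0],[0,0,0,-0.02,0,0,0],[0,0,0,-0.005,0,0,0],[0,0,0,0,0,0,0],[0,0,0,0,0,0,0]]'
python3 - <<'E'
from rig import observe, optics
import pickle
from h import *
d={n:optics.get_image(n) for n in("wrist",)}
pickle.dump(d,open("d3.pkl","wb"))
cv2.imwrite("pics/w3.png",d["wrist"]["pixels"][:,:,::-1])
E
```

```text
time_s: 7.88
position: [0.4735, 0.1924, 0.2183]
tool_rot: [[-0.0, 1.0, 0.0], [1.0, 0.0, 0.0], [0.0, 0.0, -1.0]]
ft_force: [1.0, -0.6, -5.5]
grip_width: 0.0178
gripper_force: 68.7
```

View pics/w3.png

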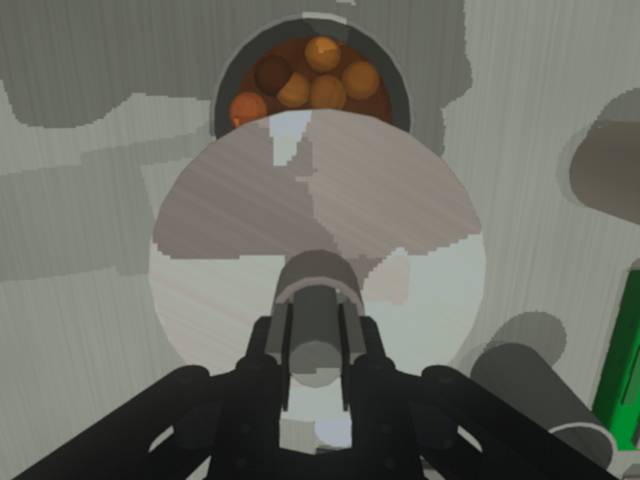

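The wrist view shows the rim arc at left 215, right 410 and top 12, and the plate at left 149, right 486 and top 109. Fitting both.

```bash
python3 - <<'E'
import pickle
from h import *
w=pickle.load(open("d3.pkl","rb"))["wrist"]
g=cv2.GaussianBlur(w["pixels"],(3,3),0).mean(2)
from scipy.ndimage import map_coordinates as mc
def scan(c,r0,r1,angs,sgn):
    out=[]
    for t in np.deg2rad(angs):
        r=np.arange(r0,r1,.25);u=c[0]+r*np.cos(t);v=c[1]-r*np.sin(t)
        q=np.gradient(mc(g,[v,u],order=1)); i=np.argmax(sgn*q); out.append((u[i],v[i]))
    return np.array(out)
i=scan((312,110),75,110,range(5,176,5),1)   # interior dark -> rim light (inner lip)
f,e=circ(ray(w,i,.08));print("inner lip",f,e)
o=scan((312,110),75,110,[*range(10,60,5),*range(120,171,5)],1)
print(circ(ray(w,o,.08)))
print("manual outer",circ(ray(w,[(214.5,112),(410.5,112),(312,11.5),(243,41),(381,41)],.08)))
p=scan((318,275),150,185,[*range(0,50,5),*range(140,181,5)],-1)
for z in(.179,):
  f2,e2=circ(ray(w,p,z));print("plate",f2,e2)
print("stem",ray(w,(316,365),.245))
E
```

```text
inner lip [0.47262148 0.26548984 0.06580433] 0.00013767446059798508
(array([0.4726079 , 0.26574952, 0.06566042]), np.float64(0.00013236323149153667))
manual outer (array([0.47295324, 0.26906229, 0.06560293]), np.float64(8.047979818459894e-05))
plate [0.4747687  0.19401951 0.08281867] 0.0014825855758705514
stem [[0.47496622 0.19324885 0.245     ]]
```

```bash
python3 -m jog '[[0,0,0,0.015,-0.0017,0,0],[0,0,0,0.025,0,0,0],[0,0,0,0.025,0,0,0],[0,0,0,0.0072,0,0.01,0],[0,0,0,0,0,0.02,0],[0,0,0,0,0,0.02,0],[0,0,0,0,0,0.015,0],[0,0,0,0,0,0.005,0],[0,0,0,0,0,0,0],[0,0,0,0,0,0,0]]' && python3 -m jog '[[0,0,0,0,0,0.003,0],[0,0,0,0,0,0.003,0],[0,0,0,0,0,0,0]]'
python3 - <<'E'
from rig import observe, optics
from h import *
d={n:optics.get_image(n) for n in("side","scene")}
c=d["side"]["pixels"][160:250,245:335];a=d["scene"]["pixels"][140:230,280:370]
r=lambda i:cv2.resize(i,(400,400),interpolation=cv2.INTER_CUBIC)
cv2.imwrite("pics/c4.png",np.hstack([r(a),r(c)])[:,:,::-1])
E
```

```text
time_s: 9.18
position: [0.472, 0.2643, 0.1489]
tool_rot: [[-0.0, 1.0, 0.001], [1.0, 0.0, 0.0], [0.0, 0.001, -1.0]]
ft_force: [-0.1, -0.2, -5.0]
grip_width: 0.0179
gripper_force: 68.7
time_s: 9.55
position: [0.4716, 0.2641, 0.142]
tool_rot: [[0.0, 1.0, -0.001], [1.0, -0.0, -0.0], [-0.0, -0.001, -1.0]]
ft_force: [0.0, -1.5, -5.4]
grip_width: 0.0176
gripper_force: 68.7
```

View pics/c4.png

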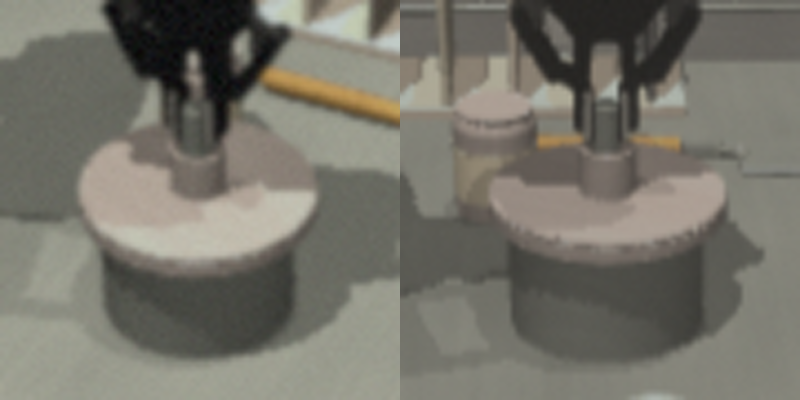

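Both crops show the plate centred over the pot (198 vs 199 px, 608 vs 606.5 px) and there's no contact load. Lowering slowly.

```bash
python3 -m jog '[[0,0,0,0,0,0.003,0],[0,0,0,0,0,0.003,0],[0,0,0,0,0,0,0]]';  python3 -m jog '[[0,0,0,0,0,0.002,0],[0,0,0,0,0,0.002,0],[0,0,0,0,0,0,0],[0,0,0,0,0,0,0]]'
```

```text
time_s: 10.02
position: [0.4716, 0.2641, 0.136]
tool_rot: [[0.0, 1.0, -0.001], [1.0, -0.0, -0.0], [-0.0, -0.001, -1.0]]
ft_force: [-0.0, 0.7, -5.7]
grip_width: 0.0183
gripper_force: 68.7
time_s: 10.52
position: [0.4718, 0.2642, 0.1323]
tool_rot: [[-0.0, 1.0, 0.0], [1.0, 0.0, 0.0], [0.0, 0.0, -1.0]]
ft_force: [-0.2, -0.3, -6.5]
grip_width: 0.0183
gripper_force: 68.7
```

```bash
python3 -m jog '[[0,0,0,0,0,0.0015,0],[0,0,0,0,0,0.0015,0],[0,0,0,0,0,0,0],[0,0,0,0,0,0,0]]';  python3 -m jog '[[0,0,0,0,0,0.0008,0],[0,0,0,0,0,0,0],[0,0,0,0,0,0,0]]'
```

```text
time_s: 11.02
position: [0.4718, 0.2642, 0.1293]
tool_rot: [[0.0, 1.0, 0.0], [1.0, -0.0, 0.0], [0.0, 0.0, -1.0]]
ft_force: [0.8, -0.2, -5.7]
grip_width: 0.0181
gripper_force: 68.7
time_s: 11.4
position: [0.4718, 0.2642, 0.1286]
tool_rot: [[-0.0, 1.0, 0.0], [1.0, 0.0, 0.0], [0.0, 0.0, -1.0]]
ft_force: [-0.2, 0.0, -4.6]
grip_width: 0.0178
gripper_force: 69.0
```

```bash
python3 -m jog '[[0,0,0,0,0,0.001,0],[0,0,0,0,0,0,0],[0,0,0,0,0,0,0]]';  python3 -m jog '[[0,0,0,0,0,0.0007,0],[0,0,0,0,0,0,0],[0,0,0,0,0,0,0]]'
```

```text
time_s: 11.78
position: [0.4717, 0.2642, 0.1284]
tool_rot: [[-0.0, 1.0, 0.001], [1.0, 0.0, 0.0], [0.0, 0.001, -1.0]]
ft_force: [-4.1, -1.6, 6.2]
grip_width: 0.0176
gripper_force: 70.0
time_s: 12.15
position: [0.4717, 0.2642, 0.1284]
tool_rot: [[-0.0, 1.0, 0.001], [1.0, 0.0, 0.0], [0.0, 0.001, -1.0]]
ft_force: [-7.2, -2.7, 12.1]
grip_width: 0.0178
gripper_force: 70.7
```

Contact comes at the expected seat height. I'll unload, open, and then check.

```bash
python3 -m jog '[[0,0,0,0,0,-0.0013,0],[0,0,0,0,0,0,0],[0,0,0,0,0,0,100],[0,0,0,0,0,0,100],[0,0,0,0,0,0,100],[0,0,0,0,0,0,100],[0,0,0,0,0,0,100],[0,0,0,0,0,0,100]]' 
python3 - <<'E'
from rig import observe, optics
from h import *
import pickle
d={n:optics.get_image(n) for n in("side","scene","wrist")}
pickle.dump(d,open("d5.pkl","wb"))
c=d["side"]["pixels"][160:250,245:335];a=d["wrist"]["pixels"][0:480,80:560]
r=lambda i:cv2.resize(i,(400,400),interpolation=cv2.INTER_CUBIC)
cv2.imwrite("pics/c5.png",np.hstack([r(a),r(c)])[:,:,::-1])
E
```

```text
time_s: 13.15
position: [0.4718, 0.2642, 0.1281]
tool_rot: [[-0.0, 1.0, 0.0], [1.0, 0.0, 0.0], [0.0, 0.0, -1.0]]
ft_force: [-0.5, -1.1, -0.3]
grip_width: 0.0851
gripper_force: 0.0
```

View pics/c5.png

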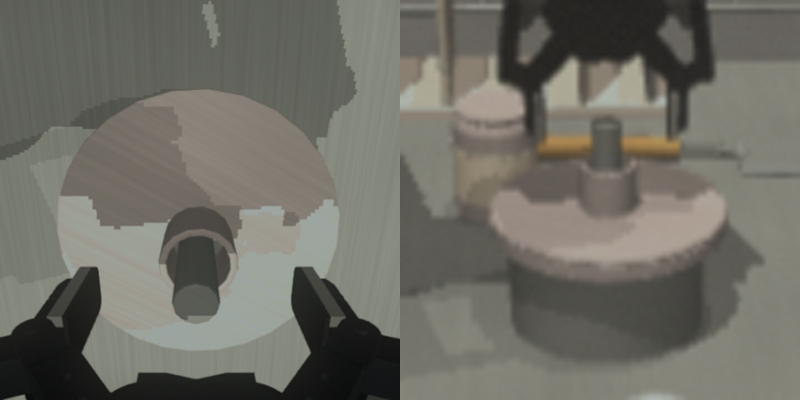

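The lid is seated level in the side view, with the sleeve centred between the open fingers. Going down to grip the sleeve.

```bash
python3 -m jog '[[0,0,0,0.0005,0.0005,0.008,100],[0,0,0,0,0,0.01,100],[0,0,0,0,0,0.01,100],[0,0,0,0,0,0.005,75],[0,0,0,0,0,0,65],[0,0,0,0,0,0,65]]' 40 && python3 -m jog '[[0,0,0,0,0,0,40],[0,0,0,0,0,0,30],[0,0,0,0,0,0,30],[0,0,0,0,0,0,30],[0,0,0,0,0,0,30]]' 40
```

```text
time_s: 14.05
position: [0.4724, 0.2647, 0.0954]
tool_rot: [[0.0, 1.0, 0.001], [1.0, -0.0, 0.0], [0.0, 0.001, -1.0]]
ft_force: [-0.7, -0.1, 0.5]
grip_width: 0.0556
gripper_force: 0.0
time_s: 14.68
position: [0.4726, 0.2648, 0.0957]
tool_rot: [[0.0, 1.0, 0.001], [1.0, -0.0, 0.0], [0.0, 0.001, -1.0]]
ft_force: [-1.2, -1.2, 6.4]
grip_width: 0.0391
gripper_force: 40.6
```

```bash
python3 -m jog '[[0,0,0,0,0,-0.002,30],[0,0,0,0,0,-0.004,30],[0,0,0,0,0,-0.006,30],[0,0,0,0,0,-0.01,30],[0,0,0,0,0,-0.01,30],[0,0,0,0,0,0,30]]' && python3 -m jog '[[0,0,0,0,0,-0.01,30],[0,0,0,0,0,-0.015,30],[0,0,0,0,0,-0.02,30],[0,0,0,0,0,-0.02,30],[0,0,0,0,0,-0.02,30],[0,0,0,0,0,-0.015,30],[0,0,0,0,0,-0.01,30],[0,0,0,0,0,0,30],[0,0,0,0,0,0,30],[0,0,0,0,0,0,30]]'
python3 - <<'E'
from rig import observe, optics
from h import *
d={n:optics.get_image(n) for n in("side","scene")}
c=d["side"]["pixels"][120:250,225:355];a=d["scene"]["pixels"][90:240,260:410]
r=lambda i:cv2.resize(i,(400,400),interpolation=cv2.INTER_CUBIC)
cv2.imwrite("pics/c6.png",np.hstack([r(a),r(c)])[:,:,::-1])
s=observe();print(s["ft_force"],s["wrist_torque"])
E
```

```text
time_s: 15.42
position: [0.4727, 0.2648, 0.1282]
tool_rot: [[0.0, 1.0, 0.002], [1.0, -0.0, 0.001], [0.001, 0.002, -1.0]]
ft_force: [0.1, -0.6, -2.8]
grip_width: 0.0393
gripper_force: 40.6
time_s: 16.68
position: [0.4721, 0.2646, 0.2365]
tool_rot: [[-0.0, 1.0, -0.001], [1.0, 0.0, -0.0], [-0.0, -0.001, -1.0]]
ft_force: [0.6, 0.3, -2.9]
grip_width: 0.0388
gripper_force: 40.7
[-0.01751715  0.96326752 -1.64897572] [-0.00521608  0.04036731 -0.00029701]
```

View pics/c6.png

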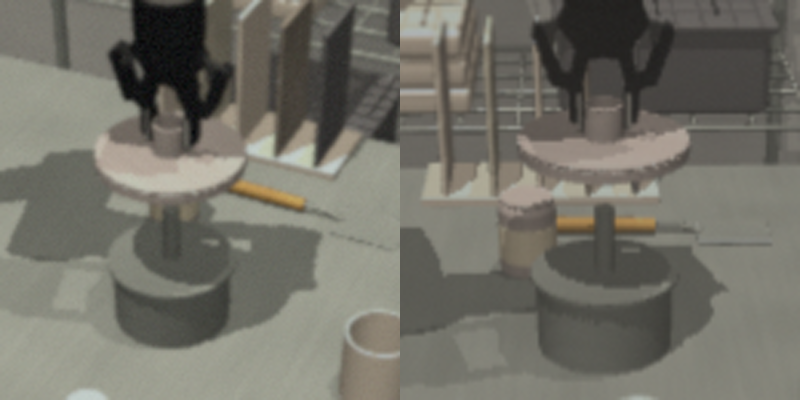

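The inner lid stays seated on the pot with its stem upright, and the cover is held level about 59 mm above it. Handing in.

```bash
python3 -m jog '[[0,0,0,0,0,0,30],[0,0,0,0,0,0,30],[0,0,0,0,0,0,30],[0,0,0,0,0,0,30]]' && python3 -c "
from rig import job; print(job.close_job())"
```

```text
time_s: 17.27
position: [0.4723, 0.2647, 0.2371]
tool_rot: [[-0.0, 1.0, -0.0], [1.0, 0.0, -0.0], [-0.0, -0.0, -1.0]]
ft_force: [0.7, 1.2, -2.4]
grip_width: 0.0389
gripper_force: 40.7
the job is handed in; nothing more can be done
None
```

The job is handed in at about 17 s: the inner lid sits on the wide pot and the arm holds the cover level and still, with roughly 59 mm between its lower edge and the top of the stem. No verdict came back, so success is judged only from the last pictures and force readings.

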